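# Stack the tube mixer's spindle

## Task

Put the blood-tube mixer back together: take the long spacer sleeve out of its cradle, stand it on end on the bench and let go of it, then take it again from above and lower it down the mixer's post fully home on the seat. Then put the round tube deck on the post, hub upward, flat on top of the sleeve, and last the lock collar flat on top of the deck's hub. Lower every part gently, never drop or knock it, and leave the pen pot, the bottle and the tube rack where they are.

Things in the scene. Friction and masses are not known exactly. Their poses are not given: they have to be found in the camera images.
- seat (a point): Centre of the seat of the mixer: the flat grey round boss (60 mm across) on top of the white mixer housing (130 x 130 mm, 30 mm high), 36 mm above the bench. z is up. The steel locating post, 16 mm in diameter and 116 mm tall, rises from this point; its last 6 mm taper to a 7 mm flat. The mixer is fixed to the bench.
- post_tip (a point): Top of the mixer's post, on its axis, 152 mm above the bench.
- sleeve: The spacer sleeve: a plain aluminium tube 80 mm long, 44 mm outside diameter, bore 20 mm. Both ends are alike. Origin at its middle (mid-length, on the axis); its z axis runs along the bore. It starts lying on its side in the cradle, its axis level and 40 mm above the bench. Home: origin 40 mm above the seat.
- cradle: Grey plastic cradle fixed to the bench: foot 100 mm (its x) x 64 mm (its y), 6 mm thick, with two V-shaped saddles, each 10 mm thick and up to 33 mm high, centred 32 mm either side of its middle; the 54 mm between them is open to a gripper. Origin: centre of its underside; the sleeve lies along its x axis.
- deck: The tube deck: a white plastic round plate 120 mm across and 8 mm thick with eight dark tube recesses, and a hub 44 mm in diameter standing 16 mm above the plate (24 mm in all), with a 20 mm bore right through. Origin: centre of its underside, z up towards the hub. It starts flat on the bench, hub up. Home: origin 80 mm above the seat, on the sleeve's top.
- collar: The lock collar: a thick dark steel ring 58 mm outside diameter, 20 mm tall, bore 20 mm, both faces alike. Origin: the middle of the ring (10 mm above its underside), z along its bore. It starts flat on the bench. Home: origin 114 mm above the seat, on the deck's hub; the post then ends 8 mm below its top face.
- pen_pot: Bystander: steel pot with pens, 84 mm across, 90 mm high, pens to 115 mm. Origin: centre of its underside.
- reagent: Bystander: amber bottle, 60 mm across, 120 mm high. Origin: centre of its underside.
- tube_rack: Bystander: yellow rack of capped tubes, 70 mm (its x) x 210 mm (its y), tubes to 84 mm high. Origin: centre of its underside.
Mind the look-alikes: they are no part of the job. There is more than one size of the collar; the job needs the larger.

How it is judged:
On the way, in this order (a step that is already met when the one before it is completed fails the run):
1. the sleeve stands on end on the bench, let go (angle between the z axis of sleeve and the z axis of seat, either way round below 0.08 rad and height (world z) of sleeve between 0.036 and 0.048 m and contact force between the fingers and sleeve below 0.1 N and linear speed of sleeve below 0.03 m/s), for 0.2 s.
2. the sleeve is on the post, fully home on the seat, let go (horizontal distance between sleeve and seat below 0.0045 m and z of sleeve in the frame of seat between 0.036 and 0.043 m and angle between the z axis of sleeve and the z axis of seat, either way round below 0.06 rad and contact force between the fingers and sleeve below 0.1 N), for 0.2 s.
3. the deck is on the post, hub up, flat on the sleeve, let go (horizontal distance between each of sleeve, deck and seat below 0.0045 m and z of sleeve in the frame of seat between 0.036 and 0.043 m and angle between the z axis of sleeve and the z axis of seat, either way round below 0.06 rad and z of deck in the frame of seat between 0.076 and 0.083 m and angle between deck's own z axis and vertical below 0.06 rad and contact force between the fingers and deck below 0.1 N), for 0.2 s.
At the end, for the whole second after the job is handed in: Sleeve, deck (hub up) and collar are stacked on the mixer's post in that order, each fully home on the one below (within 3 mm of its home height), upright within 0.06 rad and centred on the post within 4.5 mm; all released and at rest (all of step 3 and horizontal distance between collar and seat below 0.0045 m and z of collar in the frame of seat between 0.11 and 0.117 m and angle between the z axis of collar and the z axis of seat, either way round below 0.06 rad and linear speed of each of sleeve, deck, collar below 0.02 m/s and contact force between the fingers and sleeve below 0.1 N and contact force between the fingers and collar below 0.1 N); the robot touches nothing.
It fails at once if a bystander (pen pot, bottle, tube rack) is moved more than 25 mm or tipped over (distance of any of pen_pot, reagent, tube_rack from where it was at the start of the episode above 0.025 m or angle between any of pen_pot, reagent, tube_rack's own z axis and vertical above 0.5 rad).
It fails at once if the sleeve is dropped or knocked (moves faster than 0.6 m/s while the fingers do not hold it) (linear speed of sleeve above 0.6 m/s and contact force between the fingers and sleeve below 0.1 N).
It fails at once if the deck is dropped or knocked (moves faster than 0.6 m/s while the fingers do not hold it) (linear speed of deck above 0.6 m/s and contact force between the fingers and deck below 0.1 N).
It fails at once if the collar is dropped or knocked (moves faster than 0.6 m/s while the fingers do not hold it) (linear speed of collar above 0.6 m/s and contact force between the fingers and collar below 0.1 N).
It also fails if it takes over 72 s, if anything falls off the work surface, if the arm or the gripper's body presses on something with over 40 N, if the wrist force passes 120 N, or if a joint passes its speed limit or range.

## Robot

A 7-joint arm with a two-finger parallel gripper is mounted at the origin on the work surface. World frame = base frame: x ahead of the robot, y to its left, z up, the work surface at z = 0. Lengths are in m, angles in rad, forces in N, time in s.
With the tool pointing down it reaches from about 0.425 to 0.95 m from the base axis. Payload 4.7 kg.
Tool frame: the origin (TCP) lies at the very end of the fingers, on their centre line; the grasp point (between the pads) lies 19 mm behind it; z points along the fingers, y is the line along which they close (so a half turn about z gives the same grasp; the last joint's range is limited). The gripper opens to 85 mm and grips with 20 to 120 N. Pads are 22 mm wide; open, the fingers measure 114 mm over their backs; the gripper's body (76 mm by 85 mm) begins 54 mm behind the grasp point. The pads swing forward as they close: fully open they stand 13 mm farther back than shut.
Start: joints at [-1.306, 0.469, -0.049, 1.532, 0.024, 1.141, -0.082], TCP at [0.195, 0.646, 0.231] pointing down, gripper open.
Joint ranges: [-2.59, 2.59], [-0.33, 1.99], [-1.39, 1.29], [0.1, 2.45], [-1.04, 4.18], [0.21, 1.99], [-2.66, 2.66]. Speed limits (rad/s): [2.57, 2.57, 3.14, 3.14, 3.14, 3.14, 3.14].

## Interface

Orientations are given as a rotation vector (axis times angle).
In Python, from plant import manip, eoat, cams, ticket gives the robot as it stands. Calls block until the motion is done:
- manip.move_ptp(position, orientation): joint-space move of the TCP to a pose.
- manip.move_l(position, frame=None, speed=0.15, until_force=None): straight line of the TCP; frame=None keeps the orientation; speed is the mean speed in m/s. With until_force (N) it stops when the force on the tool has changed by that much, and returns True; else False.
- manip.goto_joints(angles): joint-space move.
- eoat.release() and eoat.grab(): open the fingers fully, or close them until they stop; the grip force is fixed at half the most.
- manip.pause(seconds).
- manip.solve_ik(position, orientation): joint angles nearest the present ones, or None.
- manip.state(): the state.
- cams.snapshot(name): name is "scene" or "side" or "wrist"; returns a dict with "image" (480x640x3 uint8, blue, green, red), "z_map" (480x640 float32, m along the optical axis (not along the pixel's ray), 0 where there is no reading), "camera_matrix" (3x3 intrinsics, pixels), "origin" and "attitude" of the camera in the world. Camera axes: x right, y down, z forward; pixel columns grow to the right and rows downward; lengths in m; the calibration is good to about 2 mm. A picture is of the moment at which its call begins.
A pose or a line that the arm cannot do raises manip.IKError and nothing moves.
- ticket.sign_off(): hands the job in; it is judged then, once.
The state is a dict: "t": time; "qpos": joint angles; "joint_vel": joint speeds; "effort": joint torques, N m; "ee_pos": TCP position; "tool_rot": TCP orientation; "wrist_force": force on the tool from outside, world axes, zero at the start; "ft_torque": the same for the moment, N m; "finger_gap": finger opening in m; "grip_force": force on a finger pad.
Only numpy, scipy, OpenCV 4.12 (cv2) and the standard library are available. Lean on these libraries where they do the work, as an engineer would, in place of code of your own. Each camera call takes 0.05 s, during which the arm holds its last target. There are 200 camera calls.

## Working session

There is one attempt and no reset: what is moved stays moved. The work goes in short steps, each a Python script; the robot and the scene stay as the last script left them, time stands still between calls to the robot, and variables do not carry over. Pictures are saved under pics/ and viewed, at most 10 in all, crops included, and the job is handed in when it is done.

```bash
ls; mkdir -p pics; cat > h.py <<'E'
import numpy as np, cv2
from scipy.spatial.transform import Rotation as R
from plant import manip, eoat, cams, ticket
def rot(s):
    a=np.array(s["attitude"],float)
    return a if a.shape==(3,3) else (R.from_rotvec(a).as_matrix() if a.size==3 else R.from_quat(a).as_matrix())
def cloud(s):
    K=s["camera_matrix"]; z=s["z_map"]; v,u=np.mgrid[:480,:640]
    P=np.stack([(u-K[0,2])/K[0,0]*z,(v-K[1,2])/K[1,1]*z,z],-1)
    return P@rot(s).T+np.array(s["origin"])
def ray(s,u,v,h):
    d=rot(s)@np.linalg.solve(s["camera_matrix"],[u,v,1.]); o=np.array(s["origin"])
    return o+d*(h-o[2])/d[2]
E
python3 - <<'E'
from h import *
for n in("scene","side"):
    s=cams.snapshot(n); cv2.imwrite(f"pics/{n}0.png",s["image"]); np.savez(f"{n}0.npz",**s); print(n,s["origin"],s["attitude"],s["camera_matrix"])
print(manip.state())
E
```

```text
pics
scene [1.36793331 0.2844574  0.77265917] [-1.36264008 -2.04291011  0.98137361] [[507.89047587   0.         312.28732164]
 [  0.         507.89047587 247.93310632]
 [  0.           0.           1.        ]]
side [ 0.18289762 -0.65508547  0.83006732] [-2.236066    0.69606877 -0.29268826] [[484.87553907   0.         313.11472133]
 [  0.         484.87553907 231.39078305]
 [  0.           0.           1.        ]]
{'t': 0.1, 'qpos': array([-1.30590502,  0.4693763 , -0.04862943,  1.53359408,  0.02409728,
        1.141016  , -0.08230097]), 'joint_vel': array([ 2.84313740e-04, -4.87704663e-04,  4.14471422e-06, -3.42764366e-03,
       -5.75023718e-04,  7.01654980e-04,  2.40345329e-04]), 'effort': array([ 3.56328619e-04, -5.11517072e+01, -4.71232133e-02, -2.38391215e+01,
        1.07605502e-02,  4.38534538e-03,  8.51164430e-06]), 'ee_pos': array([0.19527903, 0.64557045, 0.23034772]), 'tool_rot': array([-4.59705934e-01, -3.10755420e+00,  2.81932786e-03]), 'wrist_force': array([-0.55120631, -0.49995334, -0.39607911]), 'ft_torque': array([0.00868241, 0.04809663, 0.03433727]), 'grip_force': 0.0, 'finger_gap': 0.08568202486656985}
```

View pics/scene0.png

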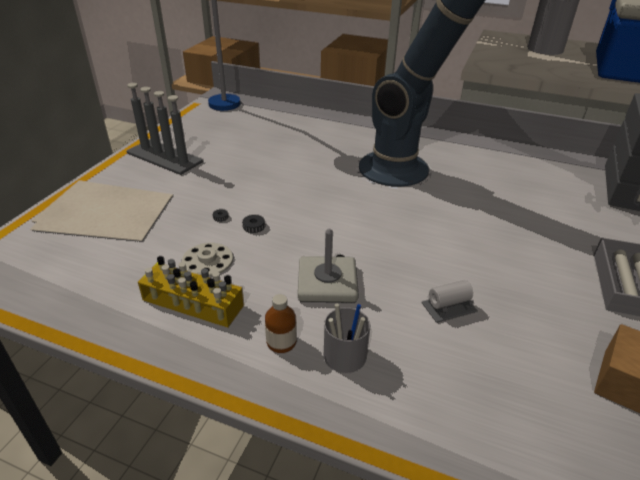

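View pics/side0.png

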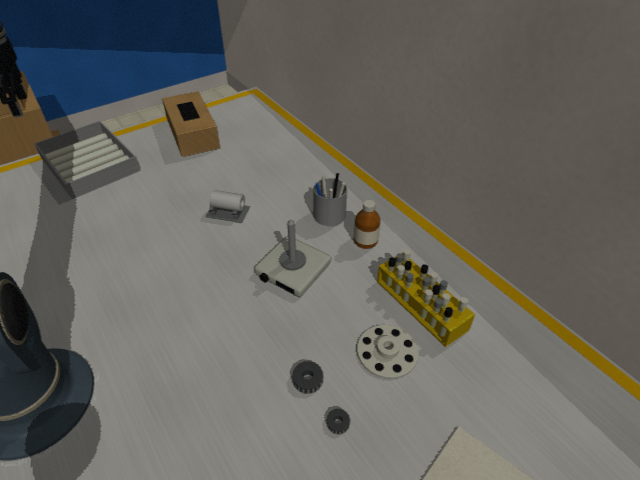

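The scene view shows the sleeve on its cradle at (452,294), mixer post tip (329,232), deck (208,257), and two dark collars, at (254,223) and the smaller (221,215). In the side view they are: sleeve (228,201), post tip (291,222), deck (388,350), collars (308,377) and (338,421). I'll measure each of them from depth in both views, and crop the two collars.

```bash
cat >> h.py <<'E'
def circ(xy):
    A=np.c_[xy,np.ones(len(xy))]; c=np.linalg.lstsq(A,(xy**2).sum(1),rcond=None)[0]
    return c[:2]/2, np.sqrt(c[2]+(c[:2]**2).sum()/4)
def top(s,uv,w,h0,h1):
    P=cloud(s); u,v=uv; Q=P[v-w:v+w,u-w:u+w].reshape(-1,3); return Q[(Q[:,2]>h0)&(Q[:,2]<h1)]
def enc(Q):
    (x,y),r=cv2.minEnclosingCircle((Q[:,:2]*1000).astype(np.float32)); return np.round([x,y,r],1),len(Q),np.round(np.median(Q[:,2])*1000,1)
E
python3 - <<'E'
from h import *
px={"scene":dict(sl=(452,294),post=(329,250),deck=(208,255),col=(254,223),sm=(221,215)),"side":dict(sl=(228,201),post=(291,240),deck=(388,350),col=(308,377),sm=(338,421))}
for n in px:
    s=dict(np.load(f"{n}0.npz")); p=px[n]
    print(n)
    for k,w,a,b in(("col",22,.017,.023),("sm",14,.008,.026),("deck",34,.005,.011),("deck",18,.021,.027),("post",30,.06,.16),("post",45,.026,.033),("post",25,.034,.0385),("sl",30,.05,.07),("sl",30,.035,.07)):
        Q=top(s,p[k],w,a,b)
        if not len(Q): print(k,"none");continue
        c=Q[:,:2].mean(0); print(k,(a,b),*enc(Q),"mean",np.round(c*1000,1),"maxz",np.round(Q[:,2].max()*1000,1), "rect",np.round(cv2.minAreaRect((Q[:,:2]*1000).astype(np.float32))[1:][0],1),np.round(cv2.minAreaRect((Q[:,:2]*1000).astype(np.float32))[2],1))
s=np.load("side0.npz"); c=cv2.resize(s["image"][350:440,270:390],None,fx=5,fy=5,interpolation=cv2.INTER_CUBIC); cv2.imwrite("pics/collars.png",c)
E
```

```text
scene
col (0.017, 0.023) [ 441.2 -254.1   30.4] 198 21.1 mean [ 442.  -252.3] maxz 23.0 rect [58.3 56.2] 26.7
sm (0.008, 0.026) [ 436.1 -353.1   23.6] 141 15.3 mean [ 438.7 -350.9] maxz 19.7 rect [41.7 43.5] 84.9
deck (0.005, 0.011) [ 582.2 -306.3  142.3] 853 9.2 mean [ 600.7 -288.8] maxz 11.0 rect [256.9 149.9] 37.0
deck (0.021, 0.027) [ 601.5 -291.7   24.9] 144 24.6 mean [ 604.7 -290.3] maxz 27.0 rect [43.2 44.6] 5.3
post (0.06, 0.16) [570.3   0.    8.1] 272 110.8 mean [573.1   1.1] maxz 154.0 rect [12.5 15.6] 25.7
post (0.026, 0.033) [ 5.699e+02 -1.000e-01  8.620e+01] 1592 30.7 mean [577.7   2. ] maxz 33.0 rect [138.8 128.1] 21.6
post (0.034, 0.0385) [549.   -3.9  56.3] 186 36.8 mean [560.7  -4.1] maxz 38.4 rect [ 63.4 103.7] 29.4
sl (0.05, 0.07) [540.1 263.3  43.5] 560 59.7 mean [545.8 265.8] maxz 65.0 rect [39.1 82.5] 42.5
sl (0.035, 0.07) [539.9 263.9  44.3] 774 56.9 mean [548.8 266.2] maxz 65.0 rect [45.6 82.9] 41.1
side
col (0.017, 0.023) [ 438.6 -252.7   29.5] 582 19.9 mean [ 438.5 -253.9] maxz 23.0 rect [57.2 56.8] 10.7
sm (0.008, 0.026) [ 435.7 -353.2   21.3] 415 13.8 mean [ 435.2 -354.1] maxz 18.6 rect [40.5 40.1] 9.0
deck (0.005, 0.011) [ 628.2 -286.2   86.3] 2046 8.1 mean [ 600.8 -294.3] maxz 11.0 rect [157.1 119. ] 42.6
deck (0.021, 0.027) [ 603.2 -291.5   22.3] 276 23.9 mean [ 601.9 -292.2] maxz 27.0 rect [42.5 43. ] 58.2
post (0.06, 0.16) [567.8  -2.9   8.8] 241 110.8 mean [566.1  -4.9] maxz 152.7 rect [14.5 15.6] 61.7
post (0.026, 0.033) [638.1  55.3 158.7] 1730 29.8 mean [569.1  -4.1] maxz 33.0 rect [314.6 128.7] 22.2
post (0.034, 0.0385) [582.    9.7  44.1] 239 36.1 mean [5.698e+02 3.000e-01] maxz 38.5 rect [67.6 72.8] 38.5
sl (0.05, 0.07) [537.8 260.8  41.8] 336 58.4 mean [536.5 257.7] maxz 64.7 rect [40.5 80.9] 42.3
sl (0.035, 0.07) [539.  261.8  44. ] 504 55.0 mean [534.7 254.8] maxz 64.7 rect [44.8 81.6] 42.8
```

View pics/collars.png

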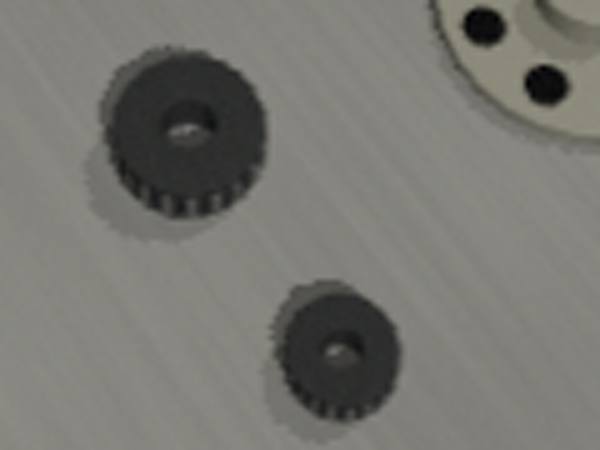

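The crop shows the large collar at (188,120), side pixel (308,377), about 57–58 mm across with its top at 20 mm. The small one at (340,355), side pixel (338,421), is about 41 mm across. The large one at about (0.440,-0.253) is the part to use. Next is the sleeve axis and a feasibility check for a tilted grasp that makes the turn to upright easy.

```bash
cat > plan.py <<'E'
from h import *
SL=np.array([.5388,.2622]); 
def geo(a,sgn,yaw,stand,ax,shift=.004,flip=1,depth=.015):
    e=np.r_[ax*sgn,0]; Z=np.array([0,0,1.])
    z=-np.cos(a)*Z-np.sin(a)*e; y=np.cross(Z,e)*flip; Rg=np.c_[np.cross(y,z),y,z]
    h=-np.array([np.cos(yaw),np.sin(yaw),0])
    Q=np.c_[Z,np.cross(h,Z),h]@np.c_[e,np.cross(Z,e),Z].T
    Rp=Q@Rg
    off=shift*e+depth*z           # TCP rel. to sleeve centre
    return np.r_[SL,.04]+off,Rg,np.r_[stand,.04]+Q@off,Rp
rv=lambda M:R.from_matrix(M).as_rotvec()
E
python3 - <<'E'
from plan import *
A=[]
for n,p in(("scene",(452,294)),("side",(228,201))):
    Q=top(dict(np.load(n+"0.npz")),p,30,.046,.07)
    (c,wh,_)=r=cv2.minAreaRect((Q[:,:2]*1000).astype(np.float32)); b=cv2.boxPoints(r); d=[b[1]-b[0],b[2]-b[1]]; d=max(d,key=np.linalg.norm)
    T=Q[Q[:,2]>.056]; w=np.linalg.svd(T[:,:2]-T[:,:2].mean(0))[2][0]
    # foot of cradle
    F=top(dict(np.load(n+"0.npz")),(p[0],p[1]+8),35,.0045,.009)
    print(n,np.round(c,1),np.degrees(np.arctan2(d[1],d[0]))%180,np.degrees(np.arctan2(w[1],w[0]))%180,len(F))
th=np.radians(42); ax=np.array([np.cos(th),np.sin(th)])
print(manip.solve_ik([.57,0,.25],[0,np.pi,0]) )
for a in(30,40):
  for sg in(1,-1):
    for fl in(1,-1):
      r=[]
      for st in((.5,.42),(.45,.4),(.6,.4),(.7,.28),(.42,.15)):
        for yd in range(-180,180,30):
          g,Rg,p,Rp=geo(np.radians(a),sg,np.radians(yd),st,ax,flip=fl)
          q1=manip.solve_ik(g,rv(Rg))
          if q1 is None: continue
          q2=manip.solve_ik(p,rv(Rp)); q3=manip.solve_ik(p+[0,0,.15],rv(Rp))
          if q2 is not None and q3 is not None: r.append((st,yd))
      print(a,sg,fl,r)
E
```

```text
scene [541.4 265.1] 131.71005 130.89123242983376 457
side [539.3 262.8] 130.9583 133.1692899755475 282
[-0.4532695   0.29506924  0.47686766  1.78793936 -0.15076135  1.09457359
  1.6461395 ]
30 1 1 [((0.5, 0.42), -180), ((0.5, 0.42), -90), ((0.5, 0.42), -60), ((0.5, 0.42), -30), ((0.5, 0.42), 0), ((0.5, 0.42), 30), ((0.5, 0.42), 60), ((0.5, 0.42), 90), ((0.5, 0.42), 120), ((0.5, 0.42), 150), ((0.45, 0.4), -180), ((0.45, 0.4), -90), ((0.45, 0.4), -60), ((0.45, 0.4), -30), ((0.45, 0.4), 0), ((0.45, 0.4), 30), ((0.45, 0.4), 60), ((0.45, 0.4), 120), ((0.45, 0.4), 150), ((0.6, 0.4), -90), ((0.6, 0.4), -60), ((0.6, 0.4), -30), ((0.6, 0.4), 0), ((0.6, 0.4), 30), ((0.6, 0.4), 60), ((0.6, 0.4), 90), ((0.6, 0.4), 120), ((0.6, 0.4), 150), ((0.7, 0.28), -90), ((0.7, 0.28), -60), ((0.7, 0.28), -30), ((0.7, 0.28), 0), ((0.7, 0.28), 30), ((0.7, 0.28), 90), ((0.7, 0.28), 120), ((0.7, 0.28), 150), ((0.42, 0.15), -180), ((0.42, 0.15), -150), ((0.42, 0.15), -120), ((0.42, 0.15), -90), ((0.42, 0.15), -60), ((0.42, 0.15), 90), ((0.42, 0.15), 120), ((0.42, 0.15), 150)]
30 1 -1 [((0.5, 0.42), -180), ((0.5, 
[... 5040 characters left out ...]
5, 0.4), -90), ((0.45, 0.4), -60), ((0.45, 0.4), -30), ((0.45, 0.4), 0), ((0.45, 0.4), 30), ((0.45, 0.4), 60), ((0.45, 0.4), 90), ((0.45, 0.4), 120), ((0.45, 0.4), 150), ((0.6, 0.4), -180), ((0.6, 0.4), -90), ((0.6, 0.4), -60), ((0.6, 0.4), -30), ((0.6, 0.4), 0), ((0.6, 0.4), 30), ((0.6, 0.4), 60), ((0.6, 0.4), 90), ((0.6, 0.4), 120), ((0.6, 0.4), 150), ((0.7, 0.28), -90), ((0.7, 0.28), -60), ((0.7, 0.28), -30), ((0.7, 0.28), 0), ((0.7, 0.28), 30), ((0.7, 0.28), 60), ((0.7, 0.28), 90), ((0.7, 0.28), 120), ((0.7, 0.28), 150), ((0.42, 0.15), -180), ((0.42, 0.15), -150), ((0.42, 0.15), -120), ((0.42, 0.15), -90), ((0.42, 0.15), -60), ((0.42, 0.15), 90), ((0.42, 0.15), 120), ((0.42, 0.15), 150)]
```

```bash
cat > sel.py <<'E'
from plan import *
th=np.radians(131.6); ax=np.array([np.cos(th),np.sin(th)]); SL[:]=[.5395,.263]
lo=np.array([-2.59,-.33,-1.39,.1,-1.04,.21,-2.66]); hi=np.array([2.59,1.99,1.29,2.45,4.18,1.99,2.66])
a=np.radians(40)
E
python3 - <<'E'
from sel import *
q0=manip.state()["qpos"]; r=[]
for sg in(1,-1):
  for fl in(1,-1):
    for st in((.5,.42),(.48,.4),(.58,.4)):
      for yd in range(-180,180,15):
        g,Rg,p,Rp=geo(a,sg,np.radians(yd),st,ax,flip=fl)
        qs=[manip.solve_ik(*x) for x in((g,rv(Rg)),(g+[0,0,.16],rv(Rg)),(p+[0,0,.12],rv(Rp)),(p,rv(Rp)))]
        if any(q is None for q in qs): continue
        qs=np.array(qs); m=min((qs-lo).min(),(hi-qs).min())
        r.append((np.abs(qs[1]-qs[2]).max(),np.abs(qs[0]-q0).max(),m,sg,fl,st,yd))
r=[x for x in r if x[2]>.12]; r.sort(key=lambda x:x[0]+.5*x[1]-2*min(x[2],.3))
for x in r[:10]: print(np.round(x[:3],2),x[3:])
E
```

```text
[1.25 0.65 0.38] (1, -1, (0.58, 0.4), 150)
[1.27 0.65 0.41] (1, -1, (0.5, 0.42), 150)
[1.28 0.65 0.41] (1, -1, (0.48, 0.4), 150)
[1.35 0.65 0.35] (1, -1, (0.5, 0.42), 165)
[1.38 0.65 0.3 ] (1, -1, (0.58, 0.4), 135)
[1.38 0.65 0.38] (1, -1, (0.48, 0.4), 165)
[1.4  0.65 0.28] (1, -1, (0.5, 0.42), 135)
[1.41 0.65 0.27] (1, -1, (0.48, 0.4), 135)
[1.36 0.65 0.21] (1, -1, (0.58, 0.4), 165)
[1.5  0.65 0.25] (1, -1, (0.48, 0.4), -180)
```

```bash
cat >> sel.py <<'E'
ST=(.5,.42)
g,Rg,p,Rp=geo(a,1,np.radians(150),ST,ax,flip=-1)
E
python3 - <<'E'
from sel import *
manip.move_ptp(g+[0,0,.12],rv(Rg))
s=cams.snapshot("wrist"); cv2.imwrite("pics/w1.png",s["image"]); 
print(manip.move_l(g,speed=.1,until_force=8), manip.state()["ee_pos"]-g)
s=cams.snapshot("side"); I=s["image"][120:260,140:320]; cv2.imwrite("pics/side1.png",cv2.resize(I,None,fx=4,fy=4))
E
```

```text
False [0.00036912 0.00025115 0.00061418]
```

View pics/side1.png

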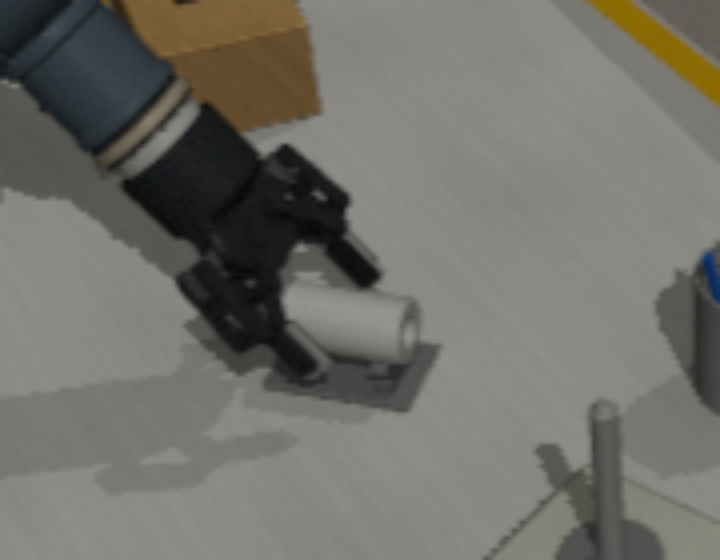

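The open fingers straddle the sleeve at crop (330,310), with no contact at the saddles. I'll grip and lift it, then turn it upright and lower it.

```bash
python3 - <<'E'
from sel import *
eoat.grab(); s=manip.state(); print(s["finger_gap"],s["grip_force"],s["wrist_force"])
manip.move_l(g+[0,0,.16],speed=.15); s=manip.state(); print(s["finger_gap"],s["wrist_force"],s["t"])
manip.move_ptp(p+[0,0,.06],rv(Rp))
s=cams.snapshot("side"); u=None
K=s["camera_matrix"]; c=rot(s).T@(np.r_[ST,.1]-s["origin"]); u,v=(K@c/c[2])[:2].astype(int); print(u,v,manip.state()["t"])
cv2.imwrite("pics/side2.png",cv2.resize(s["image"][max(0,v-70):v+70,max(0,u-90):u+90],None,fx=4,fy=4))
E
```

```text
0.042915247694872885 60.450672805309296 [0.0245446  2.33116686 3.48683054]
0.04259359119843712 [ 0.43025554 -0.10184612 -2.89989447] 5.1083
183 157 6.3333
```

View pics/side2.png

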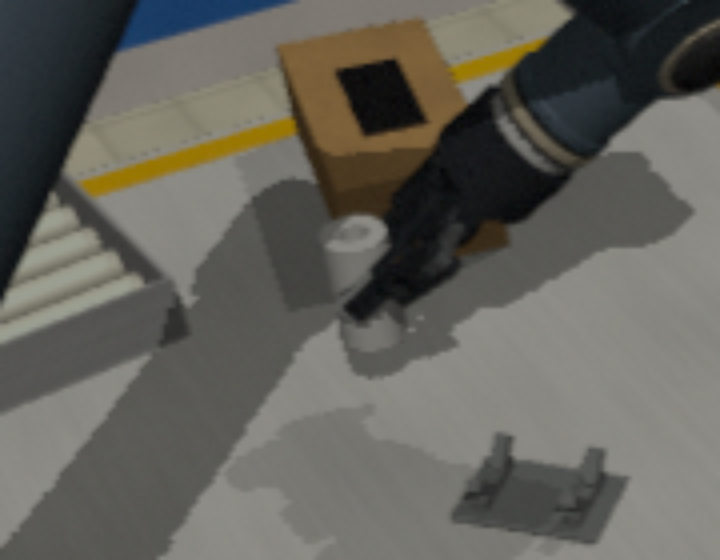

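The sleeve is upright in the gripper at crop (365,280), and the bench below it is clear. I'll lower it with a force stop, release, and back off along the tool axis.

```bash
python3 - <<'E'
from sel import *
manip.move_l(p+[0,0,.006],speed=.1)
print(manip.move_l(p-[0,0,.005],speed=.02,until_force=4), (manip.state()["ee_pos"]-p)*1000)
manip.pause(.2); eoat.release(); manip.pause(.3)
c=manip.state()["ee_pos"]; b=c-.10*Rp[:,2]; manip.move_l(b,speed=.15)
for n in("side","scene"):
    s=cams.snapshot(n); P=cloud(s).reshape(-1,3); m=(np.abs(P[:,2]-.08)<.003)&(np.hypot(P[:,0]-.5,P[:,1]-.42)<.05); print(n,enc(P[m]) if m.any() else 0)
print(manip.state()["t"])
E
```

```text
True [ 0.23794071  0.14680818 -1.61678948]
side (array([498.8, 417. ,  24.8]), 104, np.float64(79.5))
scene (array([500.7, 418.5,  22.8]), 219, np.float64(80.1))
9.3917
```

```bash
cat > td.py <<'E'
from h import *
lo=np.array([-2.59,-.33,-1.39,.1,-1.04,.21,-2.66]); hi=np.array([2.59,1.99,1.29,2.45,4.18,1.99,2.66])
def down(yaw):
    x=np.array([np.cos(yaw),np.sin(yaw),0]); z=np.array([0,0,-1.]); return R.from_matrix(np.c_[x,np.cross(z,x),z]).as_rotvec()
def look(c,z,rad,tol=.003,r=.05):
    s=cams.snapshot("wrist"); P=cloud(s).reshape(-1,3)
    m=(np.abs(P[:,2]-z)<tol)&(np.hypot(P[:,0]-c[0],P[:,1]-c[1])<r); return s,P[m]
E
python3 - <<'E'
from td import *
pts=[(.5,.418,.06),(.5,.418,.3),(.569,-.001,.12),(.569,-.001,.37),(.602,-.292,.01),(.602,-.292,.3),(.44,-.253,.003),(.44,-.253,.25)]
for d in range(-180,180,20):
    q=[manip.solve_ik(x,down(np.radians(d))) for x in pts]
    if all(k is not None for k in q): q=np.array(q); print(d,np.round(min((q-lo).min(),(hi-q).min()),2),np.round(np.ptp(q,0).max(),2),np.round(np.abs(q[1]-manip.state()["qpos"]).max(),2))
E
```

```text
-180 0.3 1.26 0.59
-160 0.27 1.27 0.62
-140 0.03 1.91 0.66
-120 0.07 2.02 0.91
-100 0.01 5.18 1.23
-80 0.01 5.21 1.54
-60 0.02 5.02 1.81
-40 0.1 5.09 3.4
-20 0.16 1.73 3.34
0 0.31 1.7 2.99
20 0.32 1.66 2.66
40 0.32 1.62 2.33
60 0.32 1.58 2.01
80 0.32 1.53 1.69
100 0.31 1.5 1.38
120 0.31 1.45 1.05
140 0.3 1.38 0.7
160 0.3 1.31 0.56
```

```bash
python3 - <<'E'
from td import *
D=down(np.pi)
b=manip.state()["ee_pos"]; manip.move_l(b+[0,0,.1],speed=.25)
manip.move_ptp([.5,.418,.25],D)
s,Q=look((.5,.418),.08,.022); print(np.array(s["origin"])-manip.state()["ee_pos"], enc(Q) if len(Q) else 0, Q.mean(0) if len(Q) else 0)
cv2.imwrite("pics/w3.png",s["image"]); np.savez("w3.npz",**s)
manip.move_ptp([.569,-.001,.32],D)
s,Q=look((.569,-.001),.152,.0035,tol=.004,r=.02); print(enc(Q) if len(Q) else 0,Q.mean(0) if len(Q) else 0)
P=cloud(s).reshape(-1,3); m=(np.abs(P[:,2]-.036)<.002)&(np.hypot(P[:,0]-.569,P[:,1])<.045); print(enc(P[m]) if m.any() else 0)
cv2.imwrite("pics/w4.png",s["image"]); np.savez("w4.npz",**s); print(manip.state()["t"])
cv2.imwrite("pics/w34.png",cv2.resize(np.hstack([cv2.imread("pics/w3.png"),s["image"]]),(800,300)))
E
```

```text
[-0.07446821  0.00122105  0.14366775] (array([500. , 419.9,  21.9]), 1390, np.float64(79.5)) [0.49935011 0.41999774 0.07950764]
(array([567.6,   0.7,   6.6]), 134, np.float64(150.6)) [5.67435429e-01 3.72188358e-04 1.50470037e-01]
(array([567.9,   0.6,  30. ]), 1444, np.float64(35.7))
12.2583
```

View pics/w34.png

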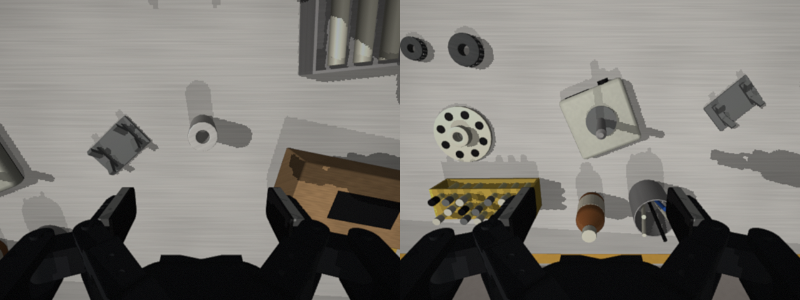

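Left half: the sleeve stands upright at (202,135). Right half: the post and boss are at (601,125), with bottle, pot and rack well clear. The wrist fits agree with the given radii (21.9, 30.0 mm). Now I'll take the sleeve from above and measure how it sits in the gripper.

```bash
python3 - <<'E'
from td import *
D=down(np.pi)
manip.move_ptp([.5,.419,.25],D)
manip.move_l([.5,.419,.13],speed=.25)
print(manip.move_l([.5,.419,.056],speed=.08,until_force=6))
eoat.grab(); s=manip.state(); print(s["finger_gap"],s["wrist_force"])
t=s["ee_pos"]; print(manip.move_l([t[0],t[1],.20],speed=.15))
t=manip.state()["ee_pos"]
s,Q=look(t,t[2]+.024,.022,tol=.003,r=.03); print(t,enc(Q) if len(Q) else 0,Q.mean(0) if len(Q) else 0,manip.state()["t"])
np.savez("w5.npz",**s); cv2.imwrite("pics/w5.png",s["image"])
E
```

```text
False
0.04227871589787098 [-0.70974554  0.02003438  4.67549331]
False
[0.49973458 0.41882624 0.19857068] (array([493. , 419.2,  28.8]), 7584, np.float64(221.4)) [0.49799546 0.41839624 0.22147037] 17.1917
```

View pics/w5.png

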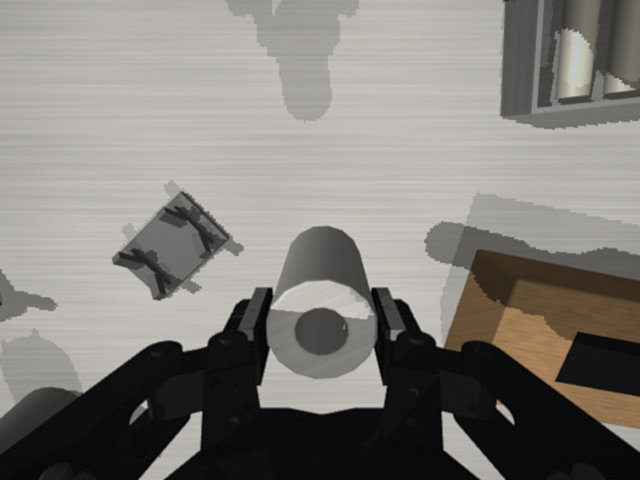

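The sleeve is held upright; its top ring is centred near (322,328), between the pads. I'll fit the ring and its bore.

```bash
python3 - <<'E'
from td import *
s=dict(np.load("w5.npz")); t=np.array([0.49973458,0.41882624,0.19857068]); P=cloud(s); g=cv2.cvtColor(s["image"],cv2.COLOR_BGR2GRAY)
win=np.zeros(g.shape,bool); win[270:385,262:382]=1
for z0 in(.2215,.2226):
    m=win&(np.abs(P[...,2]-z0)<.002)&(g>85); 
    mm=cv2.morphologyEx(m.astype(np.uint8),cv2.MORPH_OPEN,np.ones((3,3)))
    c,h=cv2.findContours(mm,cv2.RETR_CCOMP,cv2.CHAIN_APPROX_NONE)
    for k in sorted(c,key=len)[-2:]:
        X=np.array([ray(s,u,v,.2222)[:2] for u,v in k[:,0]]); cc,r=circ(X); print(z0,np.round((cc-t[:2])*1000,2),np.round(r*1000,2),len(k), np.round(np.std(np.linalg.norm(X-cc,axis=1))*1000,2))
Q=P[win&(g>85)&(np.abs(P[...,2]-.2215)<.004)]; A=np.c_[Q[:,:2]-t[:2],np.ones(len(Q))]; print(np.linalg.lstsq(A,Q[:,2],rcond=None)[0])
E
```

```text
0.2215 [-0.62 -0.52] 10.35 152 0.17
0.2215 [-0.97 -0.57] 20.98 312 0.3
0.2226 [-0.48 -0.76] 11.14 229 0.62
0.2226 [-0.7   0.35] 19.93 477 0.88
[0.00343672 0.01562557 0.22139758]
```

```bash
python3 - <<'E'
from td import *
D=down(np.pi); x,y=.5687,.0008
manip.move_l([.4997,.4188,.26],speed=.25)
manip.move_ptp([x,y,.26],D)
manip.move_l([x,y,.212],speed=.15)
f0=manip.state()["wrist_force"]
r=manip.move_l([x,y,.18],speed=.04,until_force=6); s=manip.state(); print(r,s["ee_pos"],s["wrist_force"]-f0)
if not r:
    r=manip.move_l([x,y,.100],speed=.06,until_force=8); s=manip.state(); print(r,s["ee_pos"],s["wrist_force"]-f0)
    if not r: r=manip.move_l([x,y,.088],speed=.02,until_force=5); s=manip.state(); print(r,s["ee_pos"],s["wrist_force"]-f0)
print(s["finger_gap"],s["t"])
E
```

```text
False [0.56894106 0.0008057  0.18020271] [ 0.27807942 -0.72336664 -1.2127882 ]
False [0.56904894 0.0008175  0.10043589] [-0.52439317 -0.85679623 -1.41052765]
True [0.56905113 0.00091333 0.09284401] [-1.6791055  -0.83334805  4.68381545]
0.042109467441863516 22.4833
```

```bash
python3 - <<'E'
from td import *
D=down(np.pi)
eoat.release(); manip.pause(.3)
t=manip.state()["ee_pos"]; manip.move_l([t[0],t[1],.32],speed=.25)
s,Q=look(t,.116,.022,r=.035); print("sleeve top",enc(Q),Q.mean(0))
manip.move_ptp([.602,-.292,.20],D)
s,Q=look((.602,-.292),.024,.022,r=.035); print("hub",enc(Q),Q.mean(0)); 
s,Q=look((.602,-.292),.008,.06,r=.07); print("plate",enc(Q),Q.mean(0)); cv2.imwrite("pics/w6.png",s["image"])
manip.move_ptp([.44,-.253,.20],D)
s,Q=look((.44,-.253),.02,.029,r=.04); print("col",enc(Q),Q.mean(0)); cv2.imwrite("pics/w7.png",s["image"])
s=cams.snapshot("side"); P=cloud(s).reshape(-1,3); m=(np.abs(P[:,2]-.116)<.004)&(np.hypot(P[:,0]-.569,P[:,1])<.04); print("side sleeve",enc(P[m]))
print(manip.state()["t"])
cv2.imwrite("pics/w67.png",cv2.resize(np.hstack([cv2.imread("pics/w6.png"),cv2.imread("pics/w7.png")]),(800,300)))
E
```

```text
sleeve top (array([568.8,   1.6,  21.9]), 1089, np.float64(115.5)) [0.56726765 0.00187763 0.1155509 ]
hub (array([ 601.9, -290.4,   21.8]), 1346, np.float64(23.5)) [ 0.60115641 -0.29043751  0.02349327]
plate (array([ 602. , -290.4,   59.8]), 10027, np.float64(7.7)) [ 0.59855395 -0.2904138   0.00769328]
col (array([ 438.4, -252.6,   29. ]), 2562, np.float64(19.6)) [ 0.43740244 -0.25235244  0.01957319]
side sleeve (array([0., 0., 0.]), 0, np.float64(nan))
26.5167
  return _methods._mean(a, axis=axis, dtype=dtype,
  ret = ret.dtype.type(ret / rcount)
```

View pics/w67.png

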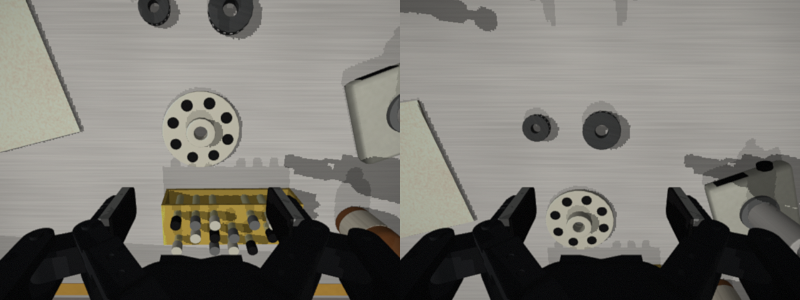

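The deck hub is at left-half (202,132) and the large collar at right-half (602,130). The sleeve reads home (top 115.5 mm). Before gripping the low hub I'll check how far the finger ends actually reach, open versus closed to 44 mm, from the pictures I already have.

```bash
python3 - <<'E'
from td import *
for n,t in(("w5",[.4997,.4188,.1986]),("w3",[.5,.418,.25]),("w4",[.569,-.001,.32])):
    s=dict(np.load(n+".npz")); P=cloud(s)-np.array(t); g=s["image"].max(-1)
    m=(np.abs(P[...,0])<.02)&(np.abs(P[...,1])<.075)&(P[...,2]<.06)&(P[...,2]>-.03)&(np.abs(P[...,1])>(.0235 if n=="w5" else .03))
    Q=P[m]; print(n,len(Q),np.round(np.percentile(Q[:,2],[0,.5,2,5,20])*1000,1) if len(Q) else "", np.round(np.abs(Q[:,1]).min()*1000,1) if len(Q) else "")
E
```

```text
w5 13571 [ 4.1  8.3 12.8 20.  46.8] 23.5
w3 9723 [11.9 13.2 15.2 17.8 27. ] 40.5
w4 9723 [11.6 13.3 15.2 17.8 26.9] 39.5
```

Finger ends sit 12 mm behind the TCP when open and about 4 mm behind at a 44 mm gap. So TCP z=6.5 mm puts the tips just above the deck plate.

```bash
cat >> td.py <<'E'
def held(t,dz,rad,win=(240,400,240,400),gmin=60,gmax=256):
    s=cams.snapshot("wrist"); P=cloud(s); g=cv2.cvtColor(s["image"],cv2.COLOR_BGR2GRAY)
    m=(np.abs(P[...,2]-t[2]-dz)<.003)&(np.hypot(P[...,0]-t[0],P[...,1]-t[1])<rad+.008)
    m&=(g>gmin)&(g<gmax)
    mm=cv2.morphologyEx(m.astype(np.uint8),cv2.MORPH_OPEN,np.ones((3,3)))
    for k in sorted(cv2.findContours(mm,cv2.RETR_CCOMP,cv2.CHAIN_APPROX_NONE)[0],key=len)[-3:]:
        X=np.array([ray(s,u,v,t[2]+dz)[:2] for u,v in k[:,0]]); cc,r=circ(X)
        print("held",np.round((cc-t[:2])*1000,2),np.round(r*1000,2),len(k),np.round(np.std(np.linalg.norm(X-cc,axis=1))*1000,2))
    Q=P[m]; print("z",np.median(Q[:,2])-t[2],"slope",np.round(np.linalg.lstsq(np.c_[Q[:,:2]-t[:2],np.ones(len(Q))],Q[:,2],rcond=None)[0][:2],3))
    return s
E
python3 - <<'E'
from td import *
D=down(np.pi); x,y=.6022,-.290
manip.move_ptp([x,y,.15],D)
manip.move_l([x,y,.04],speed=.2)
print(manip.move_l([x,y,.0065],speed=.05,until_force=5),manip.state()["ee_pos"])
eoat.grab(); s=manip.state(); print(s["finger_gap"],s["grip_force"],s["wrist_force"])
manip.move_l([x,y,.12],speed=.12); manip.move_l([x,y,.22],speed=.25)
t=manip.state()["ee_pos"]; print(t)
s=held(t,.0175,.022); np.savez("w8.npz",**s); cv2.imwrite("pics/w8.png",s["image"]); s=manip.state(); print(s["finger_gap"],s["wrist_force"],s["t"])
E
```

```text
False [ 0.60232907 -0.2901439   0.0065078 ]
0.04148822702340114 61.177429631352425 [-0.4493514  -0.61341603  5.24762438]
[ 0.60173458 -0.28975177  0.21935235]
held [-10.55 -25.29] 1.92 33 0.53
held [-1.57 -0.39] 10.03 155 0.31
held [-1.56 -0.38] 20.94 309 0.31
z 0.0162134260106315 slope [-0.002  0.001]
0.041247635407941255 [-0.44569809 -0.21437196 -2.10795281] 30.9417
```

View pics/w8.png

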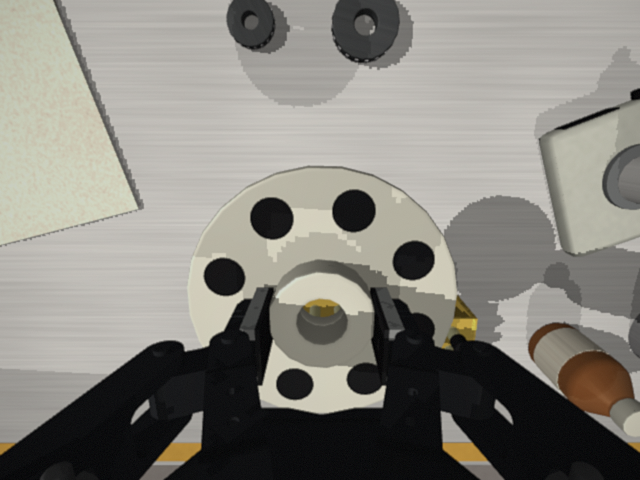

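The deck is held level, hub bore at (322,318), with a measured offset of (-1.6,-0.4) mm from the tool. I'll carry it to the post and lower it.

```bash
cat >> td.py <<'E'
def lower(x,y,ztip,zhome):
    f0=manip.state()["wrist_force"]
    for z,sp,f in((ztip-.012,.04,6),(zhome+.008,.06,8),(zhome-.004,.02,5)):
        r=manip.move_l([x,y,z],speed=sp,until_force=f); s=manip.state(); print(r,np.round(s["ee_pos"],4),np.round(s["wrist_force"]-f0,1))
        if r: break
    print(s["t"]); return r
E
python3 - <<'E'
from td import *
D=down(np.pi); x,y=.5692,.0009
manip.move_ptp([x,y,.22],D)
manip.move_l([x,y,.164],speed=.15)
lower(x,y,.160,.1225)
E
```

```text
False [0.5692 0.0009 0.1479] [ 0.6 -0.6 -0.4]
False [0.5689 0.0009 0.1299] [ 0.   0.2 -0.6]
True [0.5695 0.0009 0.1233] [-0.6  0.7  5.6]
34.025
```

```bash
python3 - <<'E'
from td import *
D=down(np.pi); x,y=.5692,.0009
eoat.release(); manip.pause(.3)
manip.move_l([x,y,.30],speed=.25)
s,Q=look((x,y),.140,.022,r=.03); print("hub top",enc(Q)); s,Q=look((x,y),.124,.06,r=.07); print("plate",enc(Q))
x,y=.4388,-.2524
manip.move_ptp([x,y,.15],D); manip.move_l([x,y,.03],speed=.2)
print(manip.move_l([x,y,-.002],speed=.04,until_force=5),manip.state()["ee_pos"])
eoat.grab(); s=manip.state(); print(s["finger_gap"],s["grip_force"],s["wrist_force"])
manip.move_l([x,y,.10],speed=.12); manip.move_l([x,y,.24],speed=.25)
t=manip.state()["ee_pos"]; print(t)
s=held(t,.022,.029,gmin=20,gmax=256); np.savez("w9.npz",**s); cv2.imwrite("pics/w9.png",s["image"]); s=manip.state(); print(s["finger_gap"],s["wrist_force"],s["t"])
E
```

```text
hub top (array([568.9,   0.6,  21.8]), 1512, np.float64(139.5))
plate (array([568.8,   0.6,  59.8]), 10986, np.float64(123.7))
False [ 0.43891344 -0.25252425 -0.00192126]
0.0555542628972979 63.12567204236984 [-1.88368838  1.18007419  7.29275115]
[ 0.43774638 -0.2517554   0.23835866]
held [-10.54  31.23] 2.06 36 0.55
held [-1.76 -0.48] 10.13 162 0.27
held [-1.66 -0.43] 27.81 438 0.32
z 0.020750125768838668 slope [-0.002  0.001]
0.05513654016829164 [-0.29703444 -0.58948218 -4.0947837 ] 40.875
```

View pics/w9.png

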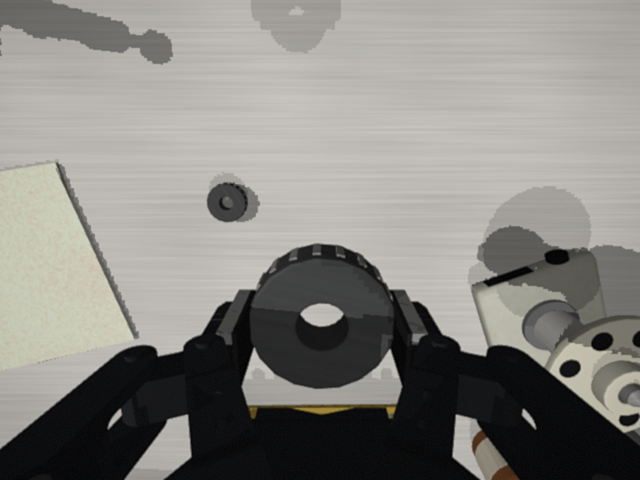

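The large collar is held level, with its bore at (322,325). The deck reads home: hub top 139.5 mm, plate top 123.7 mm. I'll lower the collar the same way.

```bash
python3 - <<'E'
from td import *
D=down(np.pi); x,y=.5693,.0009
manip.move_ptp([x,y,.24],D)
manip.move_l([x,y,.158],speed=.15)
r=lower(x,y,.154,.138)
if r and manip.state()["ee_pos"][2]<.1405:
    manip.pause(.1); eoat.release(); manip.pause(.3)
    manip.move_l([x,y,.32],speed=.2)
    s,Q=look((x,y),.160,.029,r=.04); print("collar top",enc(Q)); s,Q=look((x,y),.124,.06,r=.07); print("plate",enc(Q)); cv2.imwrite("pics/w10.png",s["image"])
print(manip.state()["t"])
E
```

```text
False [0.5693 0.0009 0.1418] [0.6 1.6 0.6]
False [0.5698 0.0009 0.1466] [-0.2  1.3 -1.2]
True [0.5693 0.001  0.1388] [0.  0.6 6.1]
43.9083
collar top (array([568.7,   0.6,  28.9]), 2878, np.float64(159.6))
plate (array([569. ,   0.7,  59.9]), 8147, np.float64(123.7))
45.875
```

All three parts read home: collar top 159.6 mm, plate top 123.7 mm, both centred. Handing in.

```bash
python3 - <<'E'
from td import *
manip.pause(.5); print(ticket.sign_off())
E
```

```text
the job is handed in; nothing more can be done
None
```

The mixer is back together and the job is handed in: sleeve, deck (hub up) and the larger collar are on the post and released, the last wrist-camera check put the top faces within 0.5 mm of their home heights, and it took about 46 s of the 72 s; the sign-off returned no verdict.

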